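Sort shelved specimens into their trays

TASK

Put the four glass specimens from the rail shelf away with their own kind: lift each one up over the shelf's front rail and stand it upright on the floor of the blue tray that already holds one of the same shape (both slim vials, the squat jar, the square bottle). Set them down gently, never dropping one or knocking it over, and leave the mounted fossil standing where it is on the shelf.

Things in the scene. Friction and masses are not known exactly. Their poses are not given: they have to be found in the camera images.
- vial_a: slim round glass specimen vial, 28 mm in diameter (white screw cap 29 mm), 96 mm tall, a reddish shell inside, about 70 g. Stands upright on the rail shelf at the start. Origin at the centre of its underside, z up along its axis. One of two alike; they are interchangeable.
- vial_b: slim round glass specimen vial, 28 mm in diameter (white screw cap 29 mm), 96 mm tall, a reddish shell inside, about 70 g. Stands upright on the rail shelf at the start. Origin at the centre of its underside, z up along its axis. One of two alike; they are interchangeable.
- squat: squat wide round glass specimen jar, 56 mm in diameter, 62 mm tall including a 14 mm white lid of 57 mm diameter, a brown shell inside, about 160 g. Stands upright on the rail shelf at the start. Origin at the centre of its underside, z up.
- square: square glass specimen bottle, body 44 x 44 mm (along its x and y) and 66 mm tall, with a round white cap 32 mm across and 14 mm high on top (80 mm tall in all), a red coral twig inside, about 150 g. Stands upright on the rail shelf at the start. Origin at the centre of its underside, z up.
- tray_vials: blue tray, fixed, outer 130 (x) by 160 (y) mm, walls 4 thick and 30 high, inner floor 4 above its underside, inside 122 x 152. Origin: centre of its underside, on the table. Known by the slim vial (28 mm wide, 96 tall) fixed in it at x = 0, y = -52 mm; the rest, towards +y, is empty: room for two more vials, e.g. at y = 0 and y = +50 mm.
- tray_squat: blue tray, fixed, outer 130 (x) by 160 (y) mm, walls 4 thick and 30 high, inner floor 4 above its underside, inside 122 x 152. Origin: centre of its underside, on the table. Known by the squat wide jar (56 mm wide, 62 tall) fixed in it at x = 0, y = -43 mm; the rest, towards +y, is empty: room for one more such jar, e.g. at y = +35 mm.
- tray_square: blue tray, fixed, outer 130 (x) by 160 (y) mm, walls 4 thick and 30 high, inner floor 4 above its underside, inside 122 x 152. Origin: centre of its underside, on the table. Known by the square bottle (44 mm wide, 80 tall) fixed in it at x = 0, y = -48 mm; the rest, towards +y, is empty: room for one more such bottle, e.g. at y = +30 mm.
- shelf: low green fixed shelf, 130 (x) by 500 (y) mm. Origin: centre of its underside, on the table; front faces -x. Board top at 50 mm. Along the front edge a 6 mm steel rail, top 28 mm above the board; end panels reach 50, back lip 32 mm above it. Open above. Specimens and fossil stand in one mixed row 96 mm apart, taller than the rail: fingers closing fore and aft above the rail clear the neighbours.
- fossil: bystander on the shelf, in the same row: mounted fossil, a grey ridged disc 40 mm across standing on edge on a dark wooden block 42 x 42 x 16 mm, 54 mm tall in all. Origin at the centre of its underside, z up. It stays where it is.
Not all that is in view belongs to the job. Leave any purple or turquoise look-alike of the squat alone.

How it is judged:
By the outcome, as a careful person would: the job done as asked, in the order asked, and still so for the second after the job is handed in, with the robot touching nothing.
It also fails if it takes over 109 s, if anything falls off the work surface, if the arm or the gripper's body presses on something with over 40 N, if the wrist force passes 120 N, or if a joint passes its speed limit or range.

ROBOT

A 6-joint arm with a two-finger parallel gripper is mounted at the origin on the work surface. World frame = base frame: x ahead of the robot, y to its left, z up, the work surface at z = 0. Lengths are in m, angles in rad, forces in N, time in s.
With the tool pointing down it reaches from about 0.325 to 0.9 m from the base axis. Payload 6.1 kg.
Tool frame: the origin (TCP) lies at the very end of the fingers, on their centre line; the grasp point (between the pads) lies 19 mm behind it; z points along the fingers, y is the line along which they close (so a half turn about z gives the same grasp; the last joint's range is limited). The gripper opens to 85 mm and grips with 20 to 120 N. Pads are 22 mm wide; open, the fingers measure 114 mm over their backs; the gripper's body (76 mm by 85 mm) begins 54 mm behind the grasp point. The pads swing forward as they close: fully open they stand 13 mm farther back than shut.
Start: joints at [-1.243, 0.22, 1.526, -0, 1.395, -0.126], TCP at [0.274, -0.562, 0.231] pointing down, gripper open.
Joint ranges: [-2.98, 2.98], [-0.91, 2.08], [0.09, 2.57], [-1.24, 4.39], [0.2, 2.65], [-2.68, 2.68]. Speed limits (rad/s): [2.57, 2.57, 3.01, 3.14, 3.14, 3.14].

INTERFACE

Orientations are given as a unit quaternion [w, x, y, z].
In Python, from cell import get_state, snapshot, calibration, hand_in gives the robot as it stands. The module is installed in compiled form; this text tells all that it offers.
- The arm moves only by the tool apply_moves, never from a script. Its argument "increments" is one flat list of numbers, 5 for each row, row after row: the shift along the world's x, y, z scaled (see below), then the turn about the world's z scaled (see below), then the opening, from 0 (shut) to 1 (fully open). In form: [tx, ty, tz, roll, claw, tx, ty, tz, roll, claw, ...]. A call has 1 to 12 rows; each row shifts and turns the commanded pose from where the row before left it; what a row does not reach is not made up. The controller multiplies each number of a shift by 0.02 m and each number of a turn by 5 degrees. A row lasts 1/8 s, in which the tool goes at most 62.5 mm and 10.7 degrees, less where a joint would pass 70% of its speed; a pose out of reach is approached as far as the arm can. A call with a number of a shift or a turn outside -1 to 1 is refused whole. A call with a gripper value outside its range is refused whole. The fingers move at their own pace and stop on an object; the grip force is fixed at half the most. Time passes only in rows, so rows that do not move let the fingers close. It gives the time, the measured TCP pose, the force, the opening and the grip force at its end, in the units of the state.
- get_state(): the state, without advancing time (a new reading comes with each control period).
- snapshot(name): name is "scene" or "side" or "wrist"; returns (picture, depth): 480x640x3 uint8, red, green, blue; 480x640 float32, m along the optical axis (not along the pixel's ray), 0 where there is no reading.
- calibration(name): a dict with "vfov" (degrees; the focal length in pixels is half the picture's height over the tangent of half this angle, whatever the lens; pixels are square), "cx", "cy" (the principal point, pixels), "origin" and "rotation" of the camera in the world. Camera axes: x right, y up, looking along -z (the intrinsics and any distortion apply to the point x, -y, -z); pixel columns grow to the right and rows downward; lengths in m; the calibration is good to about 2 mm. A picture is of the moment at which its call begins: read the wrist's pose just before it. calibration takes no time and is no camera call; for the wrist camera it gives the pose at the moment of the call.
- hand_in(): hands the job in; it is judged then, once.
The state is a dict: "time_s": time; "joint_pos": joint angles; "dq": joint speeds; "joint_efforts": joint torques, N m; "tool_pos": TCP position; "orientation": TCP orientation; "contact_force": force on the tool from outside, world axes, zero at the start; "wrist_torque": the same for the moment, N m; "opening": finger opening in m; "grasp_force": force on a finger pad.
Only numpy, scipy, OpenCV 4.12 (cv2) and the standard library are available. Lean on these libraries where they do the work, as an engineer would, in place of code of your own. Each camera call takes 0.05 s, during which the arm holds its last target. There are 200 camera calls.

## Working session

There is one attempt and no reset: what is moved stays moved. The work goes in short steps, Python scripts to look and compute and a tool call to move; the robot and the scene stay as the last step left them, time stands still between calls to the robot, and variables do not carry over. Pictures are saved under pics/ and viewed, at most 14 in all, crops included, and the job is handed in when it is done.

Besides the shell and the picture viewer there is one more tool, called after "Request:" as name(argument=value, ...), one argument or row to a line, values as JSON. apply_moves: Moves the arm, as the interface text tells. Shifts and turns lie within -1 to 1; 1 stands for 0.02 m of shift or 5 degrees of turn. Its arguments: {"type":"object","properties":{"increments":{"type":"array"}},"required":["increments"]}

```bash
mkdir -p pics
cat > h.py <<'E'
import numpy as np, cv2
from cell import *
def K(n):
    c=calibration(n); f=240/np.tan(np.radians(c["vfov"])/2); return c,f
def cloud(n):
    c,f=K(n); p,d=snapshot(n)
    v,u=np.mgrid[0:480,0:640]
    P=np.stack([(u-c["cx"])/f*d,-(v-c["cy"])/f*d,-d],-1)
    return p,d,P@np.array(c["rotation"]).T+np.array(c["origin"])
def save(n,p): cv2.imwrite(f"pics/{n}.png",p[...,::-1])
E
python3 - <<'E'
from h import *
s=get_state(); print(s)
for n in ["scene","side","wrist"]:
    p,d,P=cloud(n); save(n+"0",p); np.savez(n+"0",p=p,d=d,P=P); print(n,calibration(n),(d>0).mean())
E
```

```text
{'time_s': 0.0, 'joint_pos': array([-1.24311026e+00,  2.21228624e-01,  1.52762894e+00, -3.09655865e-05,
        1.39470695e+00, -1.26104669e-01]), 'dq': array([ 0.00048342, -0.00073539, -0.00129466, -0.00032704, -0.00275216,
        0.00092628]), 'joint_efforts': array([ 3.69308837e-03, -4.96895421e+01, -3.89393020e+01, -8.58233966e-05,
        1.12784191e-02, -2.78512965e-05]), 'tool_pos': array([ 0.27376944, -0.56116364,  0.23018827]), 'orientation': array([-9.79394620e-04,  9.74368401e-01,  2.24956100e-01, -1.14367933e-04]), 'contact_force': array([ 0.40770907,  0.71250116, -0.8806496 ]), 'wrist_torque': array([-0.04793037, -0.04377864,  0.00347822]), 'grasp_force': 0.0, 'opening': 0.08574717016760998}Traceback (most recent call last):
  File "<stdin>", line 4, in <module>
  File "h.py", line 9, in cloud
    return p,d,P@np.array(c["rotation"]).T+np.array(c["origin"])
               ~^~~~~~~~~~~~~~~~~~~~~~~~~~
ValueError: matmul: Input operand 1 has a mismatch in its core dimension 0, with gufunc signature (n?,k),(k,m?)->(n?,m?) (size 4 is different from 3)
```

```bash
sed -i 's/P@np.array(c\["rotation"\]).T/P@Rm(c).T/' h.py
cat >> h.py <<'E'
from scipy.spatial.transform import Rotation as Ro
def Rm(c): return Ro.from_quat(np.roll(c["rotation"],-1)).as_matrix()
E
python3 - <<'E'
from h import *
for n in ["scene","side","wrist"]:
    p,d,P=cloud(n); save(n+"0",p); np.savez(n+"0",p=p,d=d,P=P); print(n,calibration(n),(d>0).mean(), Rm(calibration(n))[:,2])
E
```

```text
scene {'vfov': 48.975875851780735, 'cx': 320.1979244072204, 'cy': 227.0570440179856, 'origin': array([ 1.05131271, -0.14077585,  0.90460784]), 'rotation': array([0.78591346, 0.21415689, 0.15207544, 0.55977667])} 0.9959700520833333 [ 0.47879633 -0.166361    0.86201978]
side {'vfov': 46.22748733357593, 'cx': 322.95839777380866, 'cy': 230.14105896965893, 'origin': array([0.53400076, 0.60642222, 0.77415191]), 'rotation': array([-0.05256579, -0.0173031 ,  0.33042239,  0.94220936])} 0.9960091145833333 [-0.06734412  0.62083504  0.78104329]
wrist {'vfov': 65.96614012880993, 'cx': 317.22912156135766, 'cy': 239.11847105449672, 'origin': array([ 0.34064923, -0.52845708,  0.3741131 ]), 'rotation': array([ 0.83854004, -0.1272524 ,  0.080316  , -0.52364756])} 0.996259765625 [0.26796718 0.12929792 0.95471233]
```

View pics/scene0.png

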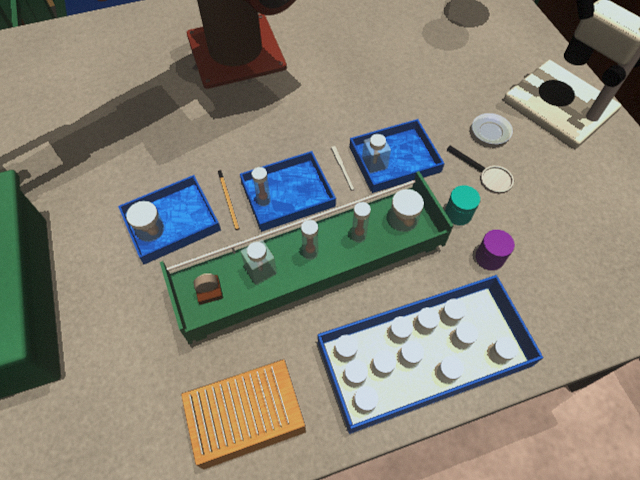

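View pics/side0.png

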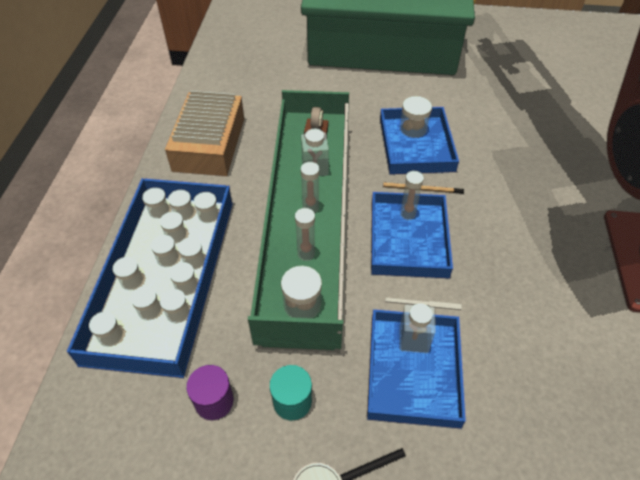

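The scene view shows the shelf row from −y to +y: fossil (208,285), square (257,255), vial (310,238), vial (361,220), squat (407,208). Trays: squat (168,218), vials (288,190), square (395,155).

Run:
```python
from h import *
for n,seeds in {"scene":dict(fossil=(207,281),square=(257,250),v1=(310,228),v2=(361,209),squat=(408,200),Tsq=(143,213),Tv=(260,174),Tb=(378,141)),
 "side":dict(fossil=(317,118),square=(315,137),v1=(310,170),v2=(305,216),squat=(301,283),Tsq=(416,107),Tv=(414,180),Tb=(421,314))}.items():
    z=np.load(n+"0.npz"); P=z["P"]; p=z["p"].astype(int); hsv=cv2.cvtColor(z["p"],cv2.COLOR_RGB2HSV)
    print(n)
    for k,(u,v) in seeds.items():
        w=20
        A=P[v-w:v+w,u-w:u+w].reshape(-1,3); h=hsv[v-w:v+w,u-w:u+w].reshape(-1,3)
        c0=np.median(P[v-2:v+3,u-2:u+3].reshape(-1,3),0)
        m=(h[:,1]<60)&(h[:,2]>110)&(np.linalg.norm(A[:,:2]-c0[:2],axis=1)<.045)&(abs(A[:,2]-c0[2])<.006)
        B=A[m]
        if len(B)<5: print(k,len(B),c0.round(4));continue
        (c,(a,b),t)=cv2.minAreaRect((B[:,:2]*1000).astype(np.float32))
        print(k,m.sum(),"z",np.median(B[:,2]).round(4),"mean",B.mean(0)[:2].round(4),"circ",[np.round(x,1) for x in cv2.minEnclosingCircle((B[:,:2]*1000).astype(np.float32))], round(a),round(b))
    # blue trays & green shelf
    for nm,lo,hi,zr in (("blue",(100,120,50),(125,255,255),(0.0,.045)),("green",(55,80,20),(80,255,160),(.0,.115))):
        m=cv2.inRange(hsv,lo,hi); nn,l,st,ce=cv2.connectedComponentsWithStats(m)
        for i in range(1,nn):
            if st[i,4]<1500: continue
            B=P[l==i]; B=B[(B[:,2]>zr[0])&(B[:,2]<zr[1])]
            if len(B)<500: continue
            f=B[B[:,2]<.012] if nm=="blue" else B[abs(B[:,2]-.05)<.006]
            print(nm,ce[i].round(),"all",[np.round(x,1) for x in cv2.minAreaRect((B[:,:2]*1000).astype(np.float32))],"zs",np.percentile(B[:,2],[5,50,98]).round(3), "floor",len(f), [np.round(x,1) for x in cv2.minAreaRect((f[:,:2]*1000).astype(np.float32))] if len(f)>20 else "")
```

```text
scene
fossil 12 z 0.0974 mean [ 0.6279 -0.2001] circ [array([ 629.4, -203.1]), np.float64(13.7)] 5 27
square 251 z 0.1291 mean [ 0.6279 -0.1066] circ [array([ 627.5, -106.8]), np.float64(16.1)] 30 31
v1 198 z 0.1447 mean [ 0.6234 -0.0115] circ [array([622.6, -11.9]), np.float64(14.8)] 27 28
v2 184 z 0.1448 mean [0.6192 0.0849] circ [array([618.3,  84.9]), np.float64(15.0)] 28 27
squat 636 z 0.1108 mean [0.613  0.1781] circ [array([611.7, 178.1]), np.float64(28.5)] 56 54
Tsq 601 z 0.0648 mean [ 0.4483 -0.2866] circ [array([ 447.7, -286.8]), np.float64(28.9)] 56 55
Tv 147 z 0.0987 mean [ 0.455 -0.056] circ [array([454.2, -55.9]), np.float64(14.5)] 27 28
Tb 155 z 0.083 mean [0.4421 0.1925] circ [array([441.7, 193. ]), np.float64(16.6)] 30 32
blue [399. 156.] all [array([430.3, 242. ]), array([156.2, 164.4]), np.float64(0.1)] zs [0.001 0.005 0.032] floor 2076 [array([430.5, 242.6]), array([154.5, 165.3]), np.float64(0.9)]
blue [289. 191.] all [array([442.2,  -4.8]), array([155., 160.]), np.float64(3.0)] zs [0.001 0.004 0.031] floor 2943 [array([442.3,  -5.9]), array([155. , 157.6]), np.f
[... 1913 characters left out ...]
,  -4.7]), array([129.1, 163.9]), np.float64(3.0)] zs [0.003 0.006 0.032] floor 4278 [array([451.7,  -4.7]), array([126. , 161.8]), np.float64(3.2)]
blue [416. 374.] all [array([440.1, 239.9]), array([130. , 161.8]), np.float64(0.8)] zs [0.003 0.006 0.032] floor 6790 [array([440. , 240.6]), array([123.2, 158.9]), np.float64(0.7)]
green [388.  32.] all [array([ 520.9, -480.9]), array([330.8,  16. ]), np.float64(0.2)] zs [0.017 0.066 0.113] floor 678 [array([ 520.8, -479.7]), array([328.2,  13.6]), np.float64(0.2)]
green [300. 229.] all [array([629.4, -14.2]), array([126., 501.]), np.float64(3.9)] zs [0.049 0.052 0.101] floor 9476 [array([631.3, -14.2]), array([123.8, 500.2]), np.float64(4.2)]
```

Request:
apply_moves(
  increments=[0.5,1,0,1,1,0.5,1,0,1,1,0.5,1,0,1,1,0.5,1,0,1,1,0.5,1,0,1,1,0.5,1,0,1,1,0.5,1,0,1,1,0.5,1,0,1,1,0.5,1,0,1,1,0.5,1,0,1,1,0.5,1,0,1,1,0.5,1,0,1,1],
)

```text
time_s: 1.7
tool_pos: [0.3942, -0.321, 0.2311]
orientation: [-0.0, 0.73, 0.683, 0.0]
contact_force: [1.3, -0.4, 0.5]
opening: 0.0856
grasp_force: 0.0
```

Request:
apply_moves(
  increments=[0.5,1,0,1,1,0.5,1,0,0.5,1,0.5,1,0,0,1,0.5,1,0,0,1,0.5,1,0,0,1,0.5,1,0,0,1,0.5,1,0,0,1,0.5,1,0,0,1,0.5,1,0,0,1,0.5,1,0,0,1,0.5,1,0,0,1,0,0,0,0,1],
)

```text
time_s: 3.2
tool_pos: [0.5042, -0.1007, 0.2311]
orientation: [-0.0, 0.684, 0.729, -0.0]
contact_force: [0.4, -0.9, -1.4]
opening: 0.085
grasp_force: 0.0
```

Run:
```python
from h import *
p,d,P=cloud("wrist"); save("wrist1",p); np.savez("wrist1",p=p,d=d,P=P); c=calibration("wrist"); print(c, get_state()["tool_pos"])
```

```text
{'vfov': 65.96614012880993, 'cx': 317.22912156135766, 'cy': 239.11847105449672, 'origin': array([ 0.49768801, -0.02579656,  0.37459693]), 'rotation': array([ 0.98813166, -0.15035326, -0.0042569 ,  0.03117041])} [ 0.50390917 -0.10144133  0.23112405]
```

View pics/wrist1.png

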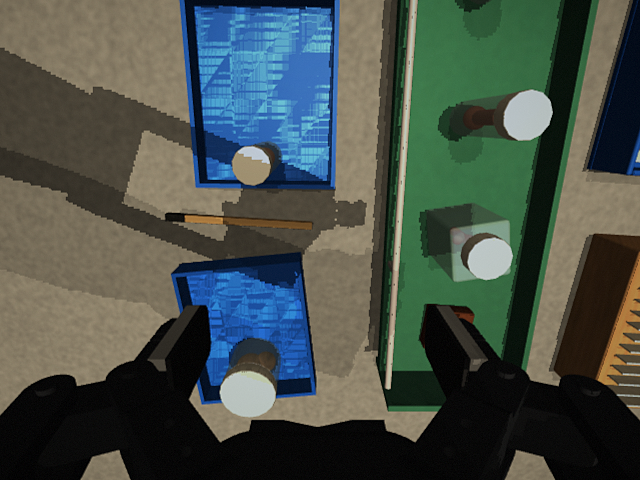

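The wrist view shows vial v1's cap at (526,115), the square bottle's cap at (487,257) with the body slightly rotated, the shelf rail at col ~400. I'll check positions and the square's yaw here.

Run:
```python
from h import *
z=np.load("wrist1.npz"); P=z["P"]; hsv=cv2.cvtColor(z["p"],cv2.COLOR_RGB2HSV)
for k,(u,v) in dict(v1=(526,115),square=(487,257),Tv=(252,165)).items():
    A=P[v-40:v+40,u-40:u+40].reshape(-1,3); h=hsv[v-40:v+40,u-40:u+40].reshape(-1,3); c0=np.median(P[v-2:v+3,u-2:u+3].reshape(-1,3),0)
    m=(h[:,1]<90)&(h[:,2]>110)&(abs(A[:,2]-c0[2])<.004); B=A[m]
    print(k,np.median(B[:,2]).round(4),B.mean(0).round(4),[np.round(x,1) for x in cv2.minEnclosingCircle((B[:,:2]*1000).astype(np.float32))])
A=P[180:320,410:540].reshape(-1,3); B=A[(abs(A[:,2]-.1175)<.006)&(abs(A[:,1]+.107)<.04)&(abs(A[:,0]-.628)<.04)]
print(len(B), B[:,2].mean() if len(B) else 0,[np.round(x,1) for x in cv2.minAreaRect((B[:,:2]*1000).astype(np.float32))])
# rail
B=P[30:360,390:425].reshape(-1,3); B=B[(B[:,2]>.07)&(B[:,2]<.09)]; print("rail",np.median(B[:,2]),np.polyfit(B[:,1],B[:,0],1),np.percentile(B[:,0],[2,98]))
```

```text
v1 0.1469 [ 0.6198 -0.0123  0.1469] [array([620. , -12.4]), np.float64(14.5)]
square 0.1309 [ 0.6241 -0.1073  0.1309] [array([ 624.2, -107.7]), np.float64(16.0)]
Tv 0.101 [ 0.4512 -0.0569  0.101 ] [array([451.1, -57. ]), np.float64(14.3)]
1769 0.11660536622399977 [array([ 623.8, -107.5]), array([43.7, 44.1]), np.float64(12.9)]
rail 0.07835428844496106 [-0.06618309  0.56332486] [0.55937115 0.57871587]
```

Request:
apply_moves(
  increments=[0.5,1,0,0,1,0.6,1,0,0,1,0.6,1,0,0,1,0.6,1,0,0,1,0.6,1,0,0,1,0.6,1,0,0,1,0.6,1,0,0,1,0.6,1,0,0,1,0.6,1,0,0,1,0.4,0.3,0,0,1,0,0,0,0,1],
)

```text
time_s: 4.62
tool_pos: [0.6183, 0.0844, 0.231]
orientation: [-0.0, 0.685, 0.729, -0.0]
contact_force: [-0.6, 0.3, -0.1]
opening: 0.0852
grasp_force: 0.0
```

Request:
apply_moves(
  increments=[-0.05,0,-1,0,1,0,0,-1,0,1,0,0,-1,0,1,0,0,-1,0,1,0,0,-1,0,1,0,0,-1,0,1,0,0,-0.5,0,1,0,0,-0.3,0,1,0,0,0,0,0.6],
)

```text
time_s: 5.75
tool_pos: [0.617, 0.0843, 0.0952]
orientation: [-0.0, 0.685, 0.728, -0.0]
contact_force: [-0.5, 0.1, 0.0]
opening: 0.0697
grasp_force: 0.0
```

Request:
apply_moves(
  increments=[0,0,0,0,0.4,0,0,0,0,0.3,0,0,0,0,0.2,0,0,0,0,0,0,0,0,0,0,0,0,0,0,0,0,0,0,0,0],
)

```text
time_s: 6.62
tool_pos: [0.6174, 0.0843, 0.0962]
orientation: [0.0, 0.685, 0.728, 0.0]
contact_force: [-2.2, 0.6, 4.4]
opening: 0.0272
grasp_force: 59.1
```

Request:
apply_moves(
  increments=[0,0,0.3,0,0,0,0,0.7,0,0,0,0,1,0,0,0,0,1,0,0,0,0,0.5,0,0,-0.5,0,0,0,0,-1,0,0,0,0,-1,0,0,0,0,-1,0,0,0,0,-1,-0.3,0,0,0,-1,-0.7,0,0,0,-1,-0.5,0,0,0],
)

```text
time_s: 8.12
tool_pos: [0.485, 0.054, 0.1642]
orientation: [-0.001, 0.685, 0.728, -0.001]
contact_force: [-0.0, 0.1, 0.0]
opening: 0.027
grasp_force: 59.1
```

Request:
apply_moves(
  increments=[-1,-0.45,0,0,0,-0.6,0,0,0,0,-0.3,0,0,0,0,0,0,0,0,0,0,0,0,0,0],
)

```text
time_s: 8.75
tool_pos: [0.4494, 0.0455, 0.1654]
orientation: [0.0, 0.685, 0.728, 0.0]
contact_force: [0.1, 0.1, -0.6]
opening: 0.0267
grasp_force: 59.1
```

Run:
```python
from h import *
p,d,P=cloud("wrist"); q,_,_=cloud("scene"); save("c2",np.hstack([cv2.resize(p,(400,300)),cv2.resize(q[80:320,160:480],(400,300))])); s=get_state(); print(s["tool_pos"],s["contact_force"],s["opening"],s["grasp_force"])
```

```text
[0.44936723 0.04538099 0.16533581] [0.39733902 0.17768893 0.11056726] 0.0269509153153535 59.086704701185226
```

View pics/c2.png

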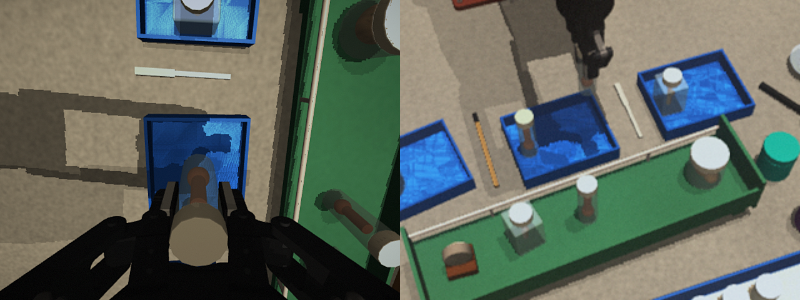

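The vial hangs upright between the fingers over the vial tray's empty part (wrist half, (198,215)), everything else still standing.

Request:
apply_moves(
  increments=[0,0,-1,0,0,0,0,-1,0,0,0,0,-1,0,0,0,0,-1,0,0,0,0,-0.8,0,0,0,0,-0.5,0,0,0,0,-0.2,0,0,0,0,-0.1,0,0,0,0,0,0,0],
)

```text
time_s: 9.98
tool_pos: [0.4494, 0.0452, 0.0537]
orientation: [0.0, 0.685, 0.728, 0.0]
contact_force: [0.6, -0.9, -0.6]
opening: 0.0268
grasp_force: 59.1
```

Request:
apply_moves(
  increments=[0,0,-0.06,0,0,0,0,-0.06,0,0,0,0,0,0,0],
)

```text
time_s: 10.35
tool_pos: [0.449, 0.0453, 0.0509]
orientation: [0.0, 0.685, 0.728, -0.0]
contact_force: [-0.6, 0.0, -1.2]
opening: 0.0269
grasp_force: 59.1
```

Request:
apply_moves(
  increments=[0,0,-0.05,0,0,0,0,0,0,0],
)

```text
time_s: 10.6
tool_pos: [0.4491, 0.0453, 0.0502]
orientation: [0.0, 0.685, 0.728, 0.0]
contact_force: [-1.5, 0.4, 2.5]
opening: 0.0271
grasp_force: 59.5
```

Request:
apply_moves(
  increments=[0,0,-0.05,0,0,0,0,0,0,0],
)

```text
time_s: 10.85
tool_pos: [0.4493, 0.0452, 0.0502]
orientation: [0.0, 0.685, 0.728, -0.0]
contact_force: [-5.4, 0.1, 13.1]
opening: 0.0267
grasp_force: 60.5
```

Request:
apply_moves(
  increments=[0,0,0.04,0,0,0,0,0,0,0.36,0,0,0,0,0.45,0,0,0,0,0.6,0,0,0,0,0.8,0,0,0,0,0.8,0,0,0.4,0,0.8,0,0,1,0,0.8,0,0,1,0,0.9,0,0,1,0,1,0,0,1,0,1,0,0,1,0,1],
)

```text
time_s: 12.35
tool_pos: [0.4491, 0.0453, 0.159]
orientation: [0.0, 0.685, 0.728, 0.0]
contact_force: [0.8, -0.3, 0.2]
opening: 0.0851
grasp_force: 0.0
```

Run:
```python
from h import *
for n in("scene","side"):
    p,d,P=cloud(n)
    hsv=cv2.cvtColor(p,cv2.COLOR_RGB2HSV); m=(hsv[...,1]<90)&(hsv[...,2]>90)&(abs(P[...,2]-.1)<.006)&(abs(P[...,1]-.01)<.09)&(abs(P[...,0]-.45)<.07)
    nn,l,st,ce=cv2.connectedComponentsWithStats(m.astype(np.uint8))
    for i in range(1,nn):
        if st[i,4]>25: print(n,st[i],P[l==i].mean(0).round(4))
s=get_state(); print(s["tool_pos"],s["contact_force"],s["opening"])
```

```text
scene [303 152  15  14 150] [0.4524 0.046  0.0987]
scene [252 168  15  14 161] [ 0.4559 -0.0563  0.0985]
side [405 172  18  15 213] [ 0.4548 -0.0544  0.1002]
side [407 218  18  18 252] [0.4511 0.047  0.1005]
[0.4509007  0.04516786 0.16061273] [-0.05897595 -0.06297398 -0.13082824] 0.08534992713836073
```

Request:
apply_moves(
  increments=[0,0,1,0,1,0.55,0,1,0,1,1,-0.5,0,0,1,1,-0.5,0,0,1,1,-0.5,0,0,1,1,-0.5,0,0,1,1,-0.5,0,0,1,1,-0.35,0,0,1,1,0,0,0,1,1,0,0,0,1,0,0,0,0,1,0,0,-1,0,1],
)

```text
time_s: 13.95
tool_pos: [0.6205, -0.0118, 0.1782]
orientation: [0.001, 0.685, 0.728, 0.001]
contact_force: [-0.6, -0.3, -0.7]
opening: 0.0851
grasp_force: 0.0
```

Request:
apply_moves(
  increments=[0,0,-1,0,1,0,0,-1,0,1,0,0,-1,0,1,0,0,-0.6,0,1,0,0,-0.5,0,1,0,0,0,0,1],
)

```text
time_s: 14.7
tool_pos: [0.6196, -0.0117, 0.0949]
orientation: [-0.0, 0.685, 0.728, -0.0]
contact_force: [-0.5, 0.3, -0.1]
opening: 0.0855
grasp_force: 0.0
```

Request:
apply_moves(
  increments=[0,0,0,0,0.6,0,0,0,0,0.4,0,0,0,0,0.3,0,0,0,0,0.2,0,0,0,0,0,0,0,0,0,0,0,0,0,0,0,0,0,0,0,0],
)

```text
time_s: 15.7
tool_pos: [0.6204, -0.0118, 0.0963]
orientation: [0.0, 0.685, 0.728, 0.0]
contact_force: [-0.5, -0.4, 5.8]
opening: 0.0273
grasp_force: 58.7
```

Request:
apply_moves(
  increments=[0,0,0.3,0,0,0,0,0.7,0,0,0,0,1,0,0,0,0,1,0,0,0,0,0.5,0,0,-0.5,0,0,0,0,-1,0,0,0,0,-1,0,0,0,0,-1,0,0,0,0,-1,0.1,0,0,0,-1,0.1,0,0,0,-1,0.15,0,0,0],
)

```text
time_s: 17.2
tool_pos: [0.488, -0.0046, 0.1646]
orientation: [-0.001, 0.685, 0.728, -0.001]
contact_force: [0.1, -0.0, -0.1]
opening: 0.0269
grasp_force: 59.0
```

Request:
apply_moves(
  increments=[-1,0,0,0,0,-0.6,0,0,0,0,-0.3,0,0,0,0,0,0,0,0,0,0,0,0,0,0],
)

```text
time_s: 17.82
tool_pos: [0.4524, -0.0048, 0.1658]
orientation: [0.0, 0.685, 0.728, 0.0]
contact_force: [0.3, 0.9, -1.1]
opening: 0.0269
grasp_force: 59.0
```

Request:
apply_moves(
  increments=[0,0,-1,0,0,0,0,-1,0,0,0,0,-1,0,0,0,0,-1,0,0,0,0,-0.8,0,0,0,0,-0.5,0,0,0,0,-0.2,0,0,0,0,-0.1,0,0,0,0,-0.06,0,0,0,0,-0.06,0,0,0,0,0,0,0],
)

```text
time_s: 19.2
tool_pos: [0.4521, -0.0048, 0.0515]
orientation: [0.0, 0.685, 0.728, 0.0]
contact_force: [-0.2, -0.4, -0.9]
opening: 0.0267
grasp_force: 59.0
```

Request:
apply_moves(
  increments=[0,0,-0.05,0,0,0,0,0,0,0],
)

```text
time_s: 19.45
tool_pos: [0.452, -0.0048, 0.0503]
orientation: [0.0, 0.685, 0.728, 0.0]
contact_force: [-0.2, -0.1, -1.0]
opening: 0.027
grasp_force: 59.0
```

Request:
apply_moves(
  increments=[0,0,-0.05,0,0,0,0,0,0,0],
)

```text
time_s: 19.7
tool_pos: [0.4522, -0.0048, 0.0502]
orientation: [-0.0, 0.685, 0.728, -0.0]
contact_force: [-3.4, 1.3, 8.5]
opening: 0.0269
grasp_force: 59.8
```

Request:
apply_moves(
  increments=[0,0,0.03,0,0,0,0,0,0,0.36,0,0,0,0,0.45,0,0,0,0,0.6,0,0,0,0,0.8,0,0,0,0,0.8,0,0,0.4,0,0.8,0,0,1,0,0.8,0,0,1,0,0.9,0,0,1,0,1,0,0,1,0,1,0,0,1,0,1],
)

```text
time_s: 21.2
tool_pos: [0.4521, -0.0047, 0.1592]
orientation: [0.0, 0.685, 0.728, 0.0]
contact_force: [0.9, -0.1, -0.6]
opening: 0.0853
grasp_force: 0.0
```

Request:
apply_moves(
  increments=[0,0,1,0,1,0.8,1,0.7,0,1,1,1,0,0,1,1,1,0,0,1,1,1,0,0,1,1,1,0,0,1,1,1,0,0,1,1,1,0,0,1,1,1,0,0,1,0.05,1,0,0,1,0,0.15,0,0,1,0,0,0,0,1],
)

```text
time_s: 22.7
tool_pos: [0.6083, 0.1782, 0.1919]
orientation: [-0.0, 0.685, 0.729, -0.0]
contact_force: [0.8, 0.5, 0.1]
opening: 0.0854
grasp_force: 0.0
```

Run:
```python
from h import *
for n in("scene","side"):
    p,d,P=cloud(n)
    if n=="scene": save("c3",p[60:360,100:500])
    hsv=cv2.cvtColor(p,cv2.COLOR_RGB2HSV); m=(hsv[...,1]<90)&(hsv[...,2]>90)&(abs(P[...,2]-.1)<.006)&(abs(P[...,1]-.01)<.09)&(abs(P[...,0]-.45)<.07)
    nn,l,st,ce=cv2.connectedComponentsWithStats(m.astype(np.uint8))
    for i in range(1,nn):
        if st[i,4]>25: print(n,st[i],P[l==i].mean(0).round(4))
s=get_state(); print(s["tool_pos"],s["contact_force"],s["opening"])
p,d,P=cloud("wrist"); save("w3",p)
```

```text
scene [303 152  15  14 155] [0.4522 0.0461 0.0984]
scene [278 160  15  14 163] [ 0.4556 -0.0048  0.0985]
scene [252 168  15  14 164] [ 0.4563 -0.0562  0.0987]
side [405 172  18  15 212] [ 0.4548 -0.0546  0.1004]
side [405 194  18  17 233] [ 0.4544 -0.0034  0.1004]
side [407 218  18  18 251] [0.4511 0.0469 0.1005]
[0.6085792  0.17765994 0.19207207] [0.25283721 0.71101981 0.31599104] 0.08517253113816314
```

View pics/c3.png

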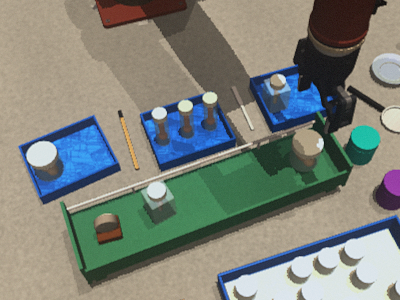

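Crop: all three vials stand in the middle tray at (160,120),(186,112),(210,105); fossil and square still stand; gripper is above the squat jar (305,145).

Request:
apply_moves(
  increments=[0.05,0,-1,0,1,0,0,-1,0,1,0,0,-1,0,1,0,0,-1,0,1,0,0,-0.8,0,1,0,0,-0.5,0,1,0,0,-0.3,0,1,0,0,0,0,1],
)

```text
time_s: 23.85
tool_pos: [0.61, 0.1783, 0.0797]
orientation: [-0.0, 0.685, 0.728, -0.0]
contact_force: [0.3, 0.5, 0.6]
opening: 0.0854
grasp_force: 0.0
```

Request:
apply_moves(
  increments=[0,0,0,0,0.8,0,0,0,0,0.7,0,0,0,0,0.6,0,0,0,0,0,0,0,0,0,0,0,0,0,0,0,0,0,0,0,0],
)

```text
time_s: 24.72
tool_pos: [0.6108, 0.1784, 0.0811]
orientation: [0.001, 0.685, 0.728, 0.001]
contact_force: [-0.7, -0.5, 6.6]
opening: 0.0555
grasp_force: 64.0
```

Request:
apply_moves(
  increments=[0,0,0.3,0,0,0,0,0.7,0,0,0,0,1,0,0,0,0,1,0,0,0,0,0.7,0,0,-0.5,0,0,0,0,-1,0,0,0,0,-1,-0.5,0,0,0,-1,-1,0,0,0,-1,-1,0,0,0,-0.4,-1,0,0,0,-0.3,-1,0,0,0],
)

```text
time_s: 26.22
tool_pos: [0.5052, 0.0874, 0.1535]
orientation: [-0.0, 0.685, 0.728, -0.0]
contact_force: [0.6, 0.3, -1.4]
opening: 0.0549
grasp_force: 63.8
```

Request:
apply_moves(
  increments=[-0.3,-1,0,0,0,-0.3,-1,0,0,0,-0.3,-1,0,0,0,-0.3,-1,0,0,0,-0.3,-1,0,0,0,-0.3,-1,0,0,0,-0.3,-1,0,0,0,-0.3,-1,0,0,0,-0.3,-1,0,0,0,-0.3,-1,0,0,0,-0.3,-1,0,0,0,-0.3,-1,0,0,0],
)

```text
time_s: 27.72
tool_pos: [0.4334, -0.1527, 0.1536]
orientation: [-0.0, 0.685, 0.728, -0.0]
contact_force: [0.3, -0.2, -1.8]
opening: 0.0554
grasp_force: 63.8
```

Request:
apply_moves(
  increments=[-0.05,-1,0,0,0,0,-0.6,0,0,0,0,-0.3,0,0,0,0,0,0,0,0,0,0,0,0,0],
)

```text
time_s: 28.35
tool_pos: [0.433, -0.1892, 0.1538]
orientation: [-0.0, 0.685, 0.729, 0.0]
contact_force: [0.3, -0.8, -1.0]
opening: 0.0554
grasp_force: 63.8
```

Run:
```python
from h import *
p,d,P=cloud("wrist"); q,_,_=cloud("scene"); save("c4",np.hstack([cv2.resize(p,(400,300)),cv2.resize(q[120:360,60:380],(400,300))])); s=get_state(); print(s["tool_pos"],s["contact_force"],s["opening"],s["grasp_force"])
```

```text
[ 0.43305293 -0.18922967  0.15386868] [ 0.51675263  0.05888183 -2.24633726] 0.05502569474062427 63.79672991693951
```

View pics/c4.png

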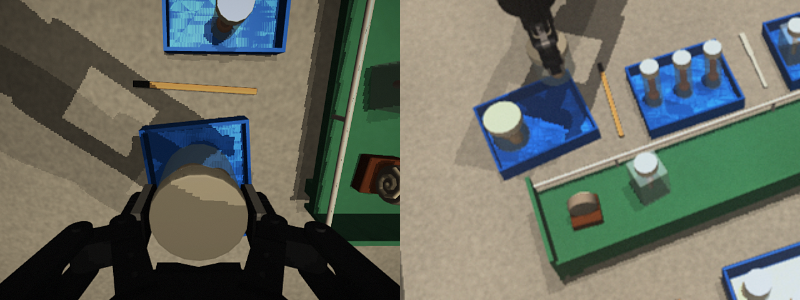

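The squat jar is held upright (wrist half (198,215)); it needs ~21 mm more in −y. Moving, then lowering.

Request:
apply_moves(
  increments=[0,-0.6,0,0,0,0,-0.45,0,0,0,0,0,-0.7,0,0,0,0,-1,0,0,0,0,-1,0,0,0,0,-1,0,0,0,0,-1,0,0,0,0,-0.6,0,0,0,0,-0.3,0,0,0,0,-0.1,0,0,0,0,-0.1,0,0,0,0,0,0,0],
)

```text
time_s: 29.95
tool_pos: [0.4333, -0.2109, 0.0383]
orientation: [0.0, 0.685, 0.728, 0.0]
contact_force: [-0.7, -0.2, -1.8]
opening: 0.055
grasp_force: 63.8
```

Request:
apply_moves(
  increments=[0,0,-0.06,0,0,0,0,0,0,0],
)

```text
time_s: 30.2
tool_pos: [0.433, -0.2108, 0.0368]
orientation: [0.0, 0.685, 0.728, 0.0]
contact_force: [0.0, 1.1, -1.7]
opening: 0.0554
grasp_force: 63.8
```

Request:
apply_moves(
  increments=[0,0,-0.05,0,0,0,0,0,0,0],
)

```text
time_s: 30.45
tool_pos: [0.4329, -0.2107, 0.0356]
orientation: [-0.0, 0.685, 0.728, -0.0]
contact_force: [0.4, -0.0, -1.7]
opening: 0.0554
grasp_force: 63.8
```

Request:
apply_moves(
  increments=[0,0,-0.05,0,0,0,0,0,0,0],
)

```text
time_s: 30.7
tool_pos: [0.4331, -0.2108, 0.0351]
orientation: [0.0, 0.685, 0.728, -0.0]
contact_force: [-2.5, 0.1, 3.7]
opening: 0.0556
grasp_force: 64.3
```

Request:
apply_moves(
  increments=[0,0,0,0,0.68,0,0,0,0,0.73,0,0,0,0,0.8,0,0,0,0,1,0,0,0,0,1,0,0,0.3,0,1,0,0,0.8,0,1,0,0,1,0,1,0,0,1,0,1,0,0,1,0,1,0,0,1,0,1,0,0,1,0,1],
)

```text
time_s: 32.2
tool_pos: [0.4333, -0.2109, 0.1588]
orientation: [0.001, 0.685, 0.728, 0.0]
contact_force: [0.6, 0.2, 0.0]
opening: 0.085
grasp_force: 0.0
```

Request:
apply_moves(
  increments=[0,0,1,0,1,0.5,0.5,1,0.87,1,1,0.5,0.2,1,1,1,0.5,0,0,1,1,0.5,0,0,1,1,0.5,0,0,1,1,0.5,0,0,1,1,0.5,0,0,1,1,0.5,0,0,1,1,0.5,0,0,1,1,0.65,0,0,1,0,0,0,0,1],
)

```text
time_s: 33.7
tool_pos: [0.6238, -0.1065, 0.2003]
orientation: [-0.0, 0.623, 0.782, -0.0]
contact_force: [-1.0, 0.5, -0.4]
opening: 0.0853
grasp_force: 0.0
```

Run:
```python
from h import *
for n in("scene","side"):
    p,d,P=cloud(n)
    hsv=cv2.cvtColor(p,cv2.COLOR_RGB2HSV); m=(hsv[...,1]<90)&(hsv[...,2]>90)&(abs(P[...,2]-.066)<.006)&(abs(P[...,1]+.24)<.09)&(abs(P[...,0]-.44)<.07)
    nn,l,st,ce=cv2.connectedComponentsWithStats(m.astype(np.uint8))
    for i in range(1,nn):
        if st[i,4]>25: print(n,st[i],P[l==i].mean(0).round(4))
s=get_state(); print(s["tool_pos"],s["orientation"],s["contact_force"],s["opening"])
p,d,P=cloud("wrist"); save("w5",p)
```

```text
scene [166 186  30  25 594] [ 0.4366 -0.2102  0.0646]
scene [127 202  31  27 631] [ 0.4494 -0.2861  0.0646]
side [402  97  29  21 486] [ 0.4481 -0.2837  0.0665]
side [408 122  30  24 550] [ 0.4357 -0.2078  0.0665]
[ 0.62262127 -0.10747706  0.20022643] [-5.21245629e-04  6.23642622e-01  7.81709305e-01 -4.13632800e-04] [-0.11068736  0.21737288 -0.24816272] 0.08554021160521501
```

View pics/w5.png

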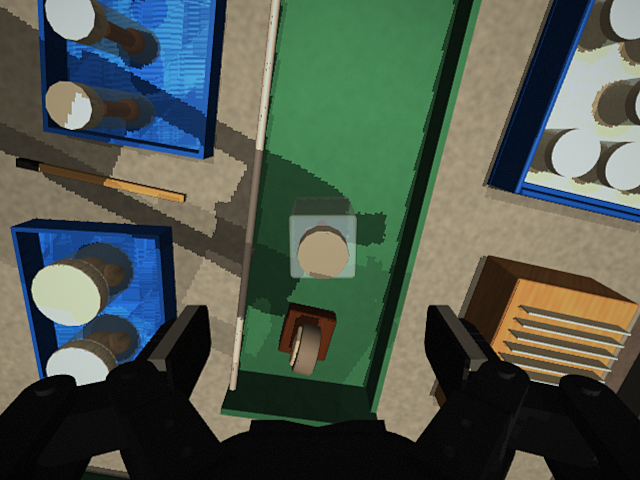

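Both squat jars stand in their tray (lids at (70,290),(80,365)); the bottle at (323,240) is square to the image and centred between the fingers.

Request:
apply_moves(
  increments=[0,0,-1,0,1,0,0,-1,0,1,0,0,-1,0,1,0,0,-1,0,1,0,0,-1,0,1,0,0,-0.6,0,1,0,0,-0.3,0,1,0,0,0,0,1],
)

```text
time_s: 34.85
tool_pos: [0.623, -0.1077, 0.0825]
orientation: [-0.0, 0.624, 0.782, -0.0]
contact_force: [0.1, 0.1, 0.4]
opening: 0.0854
grasp_force: 0.0
```

Request:
apply_moves(
  increments=[0,0,0,0,0.8,0,0,0,0,0.65,0,0,0,0,0.55,0,0,0,0,0.5,0,0,0,0,0,0,0,0,0,0,0,0,0,0,0],
)

```text
time_s: 35.72
tool_pos: [0.6237, -0.1079, 0.0836]
orientation: [0.001, 0.624, 0.782, 0.0]
contact_force: [0.8, -0.1, 5.3]
opening: 0.0431
grasp_force: 61.4
```

Request:
apply_moves(
  increments=[0,0,0.3,0,0,0,0,0.7,0,0,0,0,1,0,0,0,0,1,0,0,0,0,0.8,0,0,-0.5,0,0,0,0,-1,0,0,-0.5,0,-1,0.5,0,-0.5,0,-1,1,0,-0.5,0,-1,1,0,-0.5,0,-0.4,1,0,-0.2,0,-0.4,1,0,0,0],
)

```text
time_s: 37.22
tool_pos: [0.5156, -0.017, 0.158]
orientation: [-0.001, 0.696, 0.718, -0.0]
contact_force: [0.2, -0.3, -2.3]
opening: 0.043
grasp_force: 61.5
```

Request:
apply_moves(
  increments=[-0.4,1,0,0,0,-0.4,1,0,0,0,-0.4,1,0,0,0,-0.4,1,0,0,0,-0.4,1,0,0,0,-0.4,1,0,0,0,-0.4,1,0,0,0,-0.4,1,0,0,0,-0.4,1,0,0,0,-0.4,1,0,0,0,-0.05,1,0,0,0,0,1,0,0,0],
)

```text
time_s: 38.72
tool_pos: [0.4353, 0.2234, 0.1586]
orientation: [-0.0, 0.695, 0.719, -0.0]
contact_force: [-0.3, -0.5, -2.2]
opening: 0.043
grasp_force: 61.5
```

Request:
apply_moves(
  increments=[0,1,0,0,0,0,0.9,0,0,0,0,0.5,0,0,0,0,0,0,0,0,0,0,0,0,0],
)

```text
time_s: 39.35
tool_pos: [0.4359, 0.2698, 0.1586]
orientation: [0.0, 0.696, 0.718, -0.0]
contact_force: [-0.5, -0.1, -2.3]
opening: 0.043
grasp_force: 61.5
```

Run:
```python
from h import *
p,d,P=cloud("wrist"); q,_,_=cloud("side"); save("c6",np.hstack([cv2.resize(p,(400,300)),cv2.resize(q[200:440,240:560],(400,300))])); s=get_state(); print(s["tool_pos"],s["contact_force"],s["opening"],s["grasp_force"])
```

```text
[0.43603021 0.26972153 0.15863228] [-0.45368293 -1.03619222 -1.92695976] 0.043116933481007716 61.48255705833435
```

View pics/c6.png

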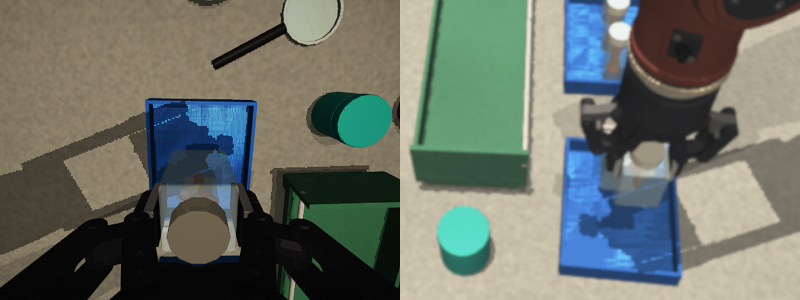

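The bottle hangs upright over the square tray's empty end (wrist half (197,230)).

Request:
apply_moves(
  increments=[0,0,-0.7,0,0,0,0,-1,0,0,0,0,-1,0,0,0,0,-1,0,0,0,0,-1,0,0,0,0,-0.6,0,0,0,0,-0.3,0,0,0,0,-0.1,0,0,0,0,-0.1,0,0,0,0,-0.05,0,0,0,0,0,0,0],
)

```text
time_s: 40.83
tool_pos: [0.4362, 0.2704, 0.042]
orientation: [0.0, 0.696, 0.718, 0.0]
contact_force: [-0.5, -0.0, -2.0]
opening: 0.0434
grasp_force: 61.4
```

Request:
apply_moves(
  increments=[0,0,-0.06,0,0,0,0,0,0,0],
)

```text
time_s: 41.08
tool_pos: [0.4359, 0.2702, 0.0405]
orientation: [-0.0, 0.696, 0.718, -0.0]
contact_force: [0.2, -0.3, -1.2]
opening: 0.0433
grasp_force: 61.4
```

Request:
apply_moves(
  increments=[0,0,-0.06,0,0,0,0,-0.05,0,0,0,0,0,0,0],
)

```text
time_s: 41.45
tool_pos: [0.4359, 0.2702, 0.0381]
orientation: [-0.0, 0.696, 0.718, -0.0]
contact_force: [-0.0, -0.8, -1.5]
opening: 0.0434
grasp_force: 61.4
```

Request:
apply_moves(
  increments=[0,0,-0.05,0,0,0,0,0,0,0],
)

```text
time_s: 41.7
tool_pos: [0.4361, 0.2703, 0.0376]
orientation: [0.0, 0.696, 0.718, 0.0]
contact_force: [-0.4, -0.7, 1.2]
opening: 0.0435
grasp_force: 61.5
```

Request:
apply_moves(
  increments=[0,0,0,0,0.54,0,0,0,0,0.6,0,0,0,0,0.7,0,0,0,0,0.9,0,0,0,0,1,0,0,0.3,0,1,0,0,0.8,0,1,0,0,1,0,1,0,0,1,0,1,0,0,1,0,1,0,0,1,0,1,0,0,1,0,1],
)

```text
time_s: 43.2
tool_pos: [0.4363, 0.2704, 0.1614]
orientation: [0.0, 0.696, 0.718, 0.001]
contact_force: [0.5, -0.7, -0.3]
opening: 0.085
grasp_force: 0.0
```

Request:
apply_moves(
  increments=[0,0,1,0,1,0,0,1,0,1,0,0,1,0,1,0,0,0.5,0,1,0,0,0,0,1,0,0,0,0,1],
)

```text
time_s: 43.95
tool_pos: [0.4355, 0.2701, 0.2286]
orientation: [-0.0, 0.696, 0.718, -0.001]
contact_force: [0.3, 0.3, 0.1]
opening: 0.0855
grasp_force: 0.0
```

Run:
```python
from h import *
q,_,P=cloud("scene"); r,_,P2=cloud("side"); save("c7",np.hstack([cv2.resize(q[80:360,100:480],(400,300)),cv2.resize(r[60:440,240:500],(400,300*1))]))
for n,im,P in(("scene",q,P),("side",r,P2)):
    hsv=cv2.cvtColor(im,cv2.COLOR_RGB2HSV); m=(hsv[...,1]<90)&(hsv[...,2]>80)&(abs(P[...,2]-.084)<.006)&(abs(P[...,1]-.24)<.08)&(abs(P[...,0]-.44)<.07)
    nn,l,st,ce=cv2.connectedComponentsWithStats(m.astype(np.uint8))
    for i in range(1,nn):
        if st[i,4]>25: print(n,st[i],P[l==i].mean(0).round(4))
```

```text
scene [405 124  16  13 168] [0.4399 0.2701 0.0826]
scene [370 134  16  15 171] [0.4429 0.1921 0.0824]
side [409 304  23  22 392] [0.4415 0.1932 0.0846]
side [410 354  25  25 469] [0.4384 0.271  0.0846]
```

View pics/c7.png

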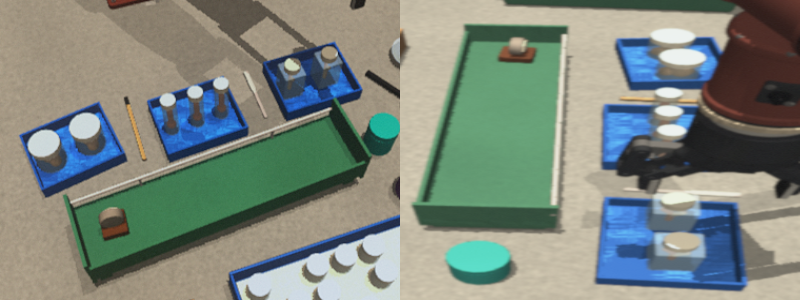

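All specimens stand upright in their trays (jars (45,150)/(85,132), vials (168–221,100), bottles (290,78)/(328,65)); the fossil is untouched at (113,222) and the gripper is clear.

```bash
python3 -c "
from cell import hand_in; print(hand_in())"
```

```text
the job is handed in; nothing more can be done
None
```

Both vials, the squat jar and the square bottle now stand upright in their matching trays, the fossil is still standing on the shelf, and the job was handed in at about 44 s of the 109 s allowed.

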